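# Push the slide tray home under the low scan bridge

### The arm

A 6-joint arm with a two-finger parallel gripper is mounted at the origin on the work surface. World frame = base frame: x ahead of the robot, y to its left, z up, the work surface at z = 0. Lengths are in mm, angles in rad, forces in N, time in s.
With the tool pointing down it reaches from about 400 to 925 mm from the base axis. Payload 12.5 kg.
Tool frame: the origin (TCP) lies on the centre line of the jaws, within the pads' length; the fingertips stand 14 mm ahead of it and the grasp point (between the pads) lies 5 mm behind it; z points along the fingers, x is the direction in which the jaws open and shut, and the axes are right-handed (so a half turn about z gives the same grasp; the last joint's range is limited). The gripper opens to 95 mm and grips with 3 to 60 N. Pads are 20 mm wide; open, the fingers measure 119 mm over their backs; the gripper's body (75 mm by 180 mm) begins 59 mm behind the grasp point.
Start: joints at [1.224, 0.491, 1.559, -0, 1.092, -0.106], TCP at [149.031, 606.988, 228.661] pointing down, gripper open.
Joint ranges: [-3.1, 3.1], [-0.84, 2.19], [0.05, 2.79], [-1.13, 4.28], [0.06, 2.93], [-2.69, 2.69]. Speed limits (rad/s): [2.22, 2.22, 2.79, 3.14, 3.14, 3.14].

### API

Orientations are given as [roll, pitch, yaw] about the fixed x, y, z axes, in that order (R = Rz(yaw) Ry(pitch) Rx(roll)).
In Python, from cell import state, read_camera, job_done gives the robot as it stands.
- The arm moves only by the shell command python3 -m handwheel 'ROWS'. ROWS is JSON, a list of rows, each an object of numbers: "hand": the finger opening in m, from 0 to 0.0951; "x", "y", "z": the shift along the world's x, y, z in m; "spin": the turn about the world's z in units of 5 degrees (1.0 is 5 degrees). In form: [{"hand": .., "x": .., "y": .., "z": .., "spin": ..}, ...]. A call has 1 to 20 rows; each row is the pose to reach, as a shift and turn from the pose commanded when the call began; what a row does not reach only later rows make up. A row lasts 1/12 s, in which the tool goes at most 41.7 mm and 7.16 degrees, less where a joint would pass 70% of its speed; a pose out of reach is approached as far as the arm can. A call with a gripper value outside its range is refused whole. The fingers move at their own pace and stop on an object; the grip force is fixed at half the most. Time passes only in rows, so rows that repeat a pose let the fingers close. It gives the time, the measured TCP pose, the force and the opening at its end, in the units of the state.
- state(): the state, without advancing time (a new reading comes with each control period).
- read_camera(name): name is "side" or "top"; returns a dict with "img" (420x560x3 uint8, red, green, blue), "fx", "fy", "cx", "cy" (pixels), "T" (4x4, takes a point from camera to world coordinates). Camera axes: x right, y down, z forward; pixel columns grow to the right and rows downward; lengths in mm; the calibration is good to about 2 mm. A picture is of the moment at which its call begins. There is no depth.
- job_done(): hands the job in, once; it reports no verdict.
The state is a dict: "t": time; "joints": joint angles; "qvel": joint speeds; "tau": joint torques, N m; "eef_pos": TCP position; "tcp_rot": TCP orientation; "ft_force": force on the tool from outside, world axes, zero at the start; "moment": the same for the moment, N m; "opening": opening from 0.0 (shut) to 1.0 (fully open).
Only numpy, scipy, OpenCV 4.12 (cv2) and the standard library are available. Lean on these libraries where they do the work, as an engineer would, in place of code of your own. Each camera call takes 0.05 s, during which the arm holds its last target. There are 200 camera calls.

### The job

With the fingertips, push the flat slide tray along the bench and slide it in under the low scan bridge, from the side with the flared guides, until it is fully home and square against the two back stops; then draw the hand back clear of everything. Keep the tray flat on the bench all the way: do not lift, carry or tip it. Do not knock or lean on the bridge, and leave the two small bottles and the slide box where they stand.

Things in the scene. Friction and masses are not known exactly. Their poses are not given: they have to be found in the camera images.
- bridge: White low scan bridge, fixed to the bench. Origin: on the bench under the middle of the beam, where the tray's centre is when home. x points level along the way in (flared mouth to back stops), y level to its left, z up. Beam: x -20 to +20 mm, 156 mm along y, underside 18 mm, top 42 mm above the bench (4 mm headroom over the tray). Two legs, 24 mm wide, at y 54 to 78 mm either side.
- bridge_mouth (a point): Middle of the flared mouth, on the bench, 75 mm before the bridge's origin; axes as the bridge's. Two smooth, slippery guides 16 mm high narrow from y +-71 mm here to y +-52.5 mm at bridge x -29 mm (2.5 mm clear of each tray side), then run straight at y +-53.5 mm to x +55 mm. Nothing of the bridge lies over 2 mm before this point. The tray slides on the bench itself; there is no base plate.
- bridge_stop (a point): Point on the bench midway between the faces of the two back stops, 45 mm past the bridge's origin; axes as the bridge's. The stops are 16 mm high, 30 mm wide, centred at y +-42 mm. The tray is home when its leading edge meets both; its last 25 mm then stick out in front of the beam.
- tray_mid (a point): Centre of the black slide tray, half-way up (7 mm above the bench). A loose flat plate, 90 mm along its x, 100 mm along its y, 14 mm thick, about 0.22 kg, three glass slides set in its top (white label ends towards +y). It starts on the bench before the mouth, up to 50 mm to one side and 0.3 rad askew; its x must end along the bridge's x. No spring or latch: it stays where it is pushed.
- reagent_mid (a point): Bystander: middle (half-way up) of a small white capped bottle, 38 mm across and 62 mm tall, standing loose on the bench to one side of the mouth of the bridge.
- oil_mid (a point): Bystander: middle (half-way up) of a small amber bottle with black cap, 28 mm across and 55 mm tall, standing loose on the bench to one side of the mouth of the bridge.
- slidebox_mid (a point): Bystander: middle (half-way up) of a closed grey slide box, 85 mm along its x, 55 mm along its y, 30 mm high, loose on the bench beside the bridge.
There are look-alikes about, which are no part of the job. Several things have the shape of the bridge; the one meant has the colours described above.

How it is judged:
By the outcome, as a careful person would: the job done as asked, in the order asked, and still so for the second after the job is handed in, with the robot touching nothing.
It also fails if it takes over 59 s, if anything falls off the work surface, if the arm or the gripper's body presses on something with over 40 N, if the wrist force passes 120 N, or if a joint passes its speed limit or range.

## Working session

There is one attempt and no reset: what is moved stays moved. The work goes in short steps, Python scripts to look and compute and a shell command to move; the robot and the scene stay as the last step left them, time stands still between calls to the robot, and variables do not carry over. Pictures are saved under pics/ and viewed, about 8 in all and at most 12, crops included, and the job is handed in when it is done.

```bash
mkdir -p pics
cat > h.py <<'E'
import numpy as np, cv2
from cell import state, read_camera
def snap(n,f):
    c=read_camera(n); cv2.imwrite('pics/'+f,c['img'][:,:,::-1]); np.savez('pics/'+f+'.npz',**c); return c
def px2w(c,u,v,z):
    T=np.array(c['T']); d=T[:3,:3]@np.array([(u-c['cx'])/c['fx'],(v-c['cy'])/c['fy'],1]); o=T[:3,3]
    return o+d*(z-o[2])/d[2]
def w2px(c,p):
    T=np.array(c['T']); q=T[:3,:3].T@(np.array(p)-T[:3,3]); return c['fx']*q[0]/q[2]+c['cx'],c['fy']*q[1]/q[2]+c['cy']
E
python3 - <<'E'
from h import *
for n in('top','side'):
    c=snap(n,n+'1.png'); print(n,c['fx'],c['cx'],c['cy'],np.round(c['T'],3).tolist())
s=state();print(s)
E
```

```text
top 424.59975300771595 277.5726067890217 204.98130798356715 [[0.007, -0.994, 0.106, 494.925], [-1.0, -0.008, -0.009, -0.72], [0.01, -0.106, -0.994, 1021.176], [0.0, 0.0, 0.0, 1.0]]
side 465.06480720739665 276.0584081050973 207.56444216448648 [[-0.996, -0.053, 0.071, 502.248], [-0.088, 0.64, -0.763, 727.344], [-0.005, -0.766, -0.642, 657.738], [0.0, 0.0, 0.0, 1.0]]
{'t': 0.1, 'joints': array([ 1.22438804e+00,  4.91499533e-01,  1.55942223e+00,  2.79688665e-05,
        1.09167693e+00, -1.05596291e-01]), 'qvel': array([-0.00221385, -0.00382517, -0.00024349, -0.00064634,  0.00122305,
       -0.00014082]), 'tau': array([ 2.81966655e-03, -6.13618326e+01, -2.58604145e+01,  6.93562254e-02,
        4.70405747e-02, -3.66894687e-05]), 'eef_pos': array([148.95455784, 606.77367951, 228.10840356]), 'tcp_rot': array([-3.14146195e+00,  9.97816503e-04,  1.32997149e+00]), 'ft_force': array([-0.76786147,  0.01578905, -0.07476687]), 'moment': array([-0.03001769,  0.0112574 , -0.02676765]), 'opening': 1.0016992567569698}
```

View pics/top1.png

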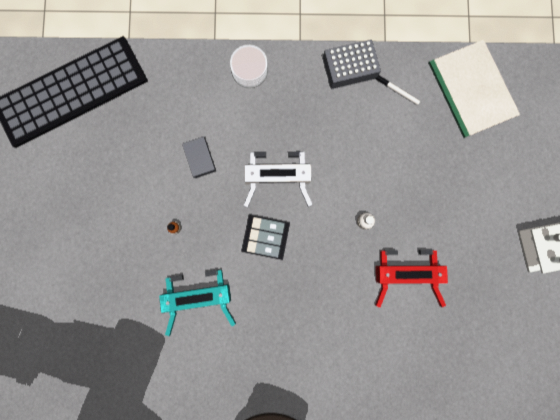

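View pics/side1.png

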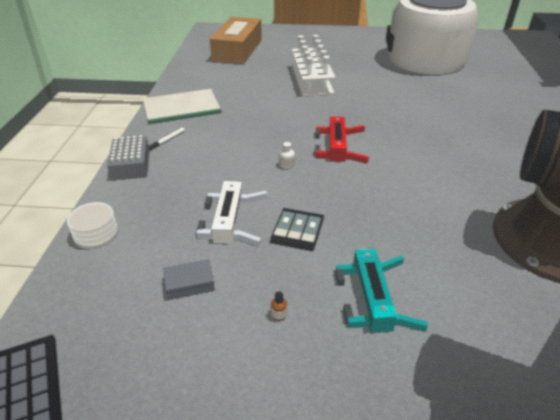

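The top view shows the white bridge at about (278,173) with its mouth facing down towards the robot. The tray is at (266,237), the amber bottle at (173,227), the white bottle at (366,220) and the slide box at (199,157). The teal and red bridges are look-alikes.

Run:
```python
from h import *
a=np.load('pics/top1.png.npz');b=np.load('pics/side1.png.npz')
A=cv2.resize(a['img'][140:270,230:330],None,fx=4,fy=4,interpolation=cv2.INTER_CUBIC)
B=cv2.resize(b['img'][170:260,190:335],None,fx=4,fy=4,interpolation=cv2.INTER_CUBIC)[:,:]
C=np.zeros((520,400+400,3),np.uint8);C[:,:400]=A;B=cv2.resize(B,(400,248));C[:248,400:]=B
cv2.imwrite('pics/crop1.png',C[:,:,::-1])
# tray/bridge masks in the top view
hsv=cv2.cvtColor(a['img'],cv2.COLOR_RGB2HSV);g=hsv[:,:,2]
for nm,(m,z) in dict(tray=(g<50,14),bridge=((g>185)&(hsv[:,:,1]<40),42)).items():
    r=np.zeros_like(g); 
    if nm=='tray': r[205:270,235:300]=m[205:270,235:300]
    else: r[162:186,240:318]=m[162:186,240:318]
    p=np.argwhere(r)[:,::-1]
    h=cv2.convexHull(p.astype(np.float32)); W=np.array([px2w(a,u,v,z)[:2] for u,v in h[:,0]],np.float32)
    print(nm,cv2.minAreaRect(W),cv2.boxPoints(cv2.minAreaRect(W)).round().tolist())
```

```text
tray ((527.3002319335938, 18.846275329589844), (96.4088363647461, 86.11331939697266), 78.94129180908203) [[476.0, -20.0], [560.0, -37.0], [579.0, 58.0], [494.0, 74.0]]
bridge ((673.4207763671875, -9.21856689453125), (54.53791427612305, 152.2884063720703), 0.4808041751384735) [[646.0, 67.0], [647.0, -86.0], [701.0, -85.0], [700.0, 67.0]]
```

View pics/crop1.png

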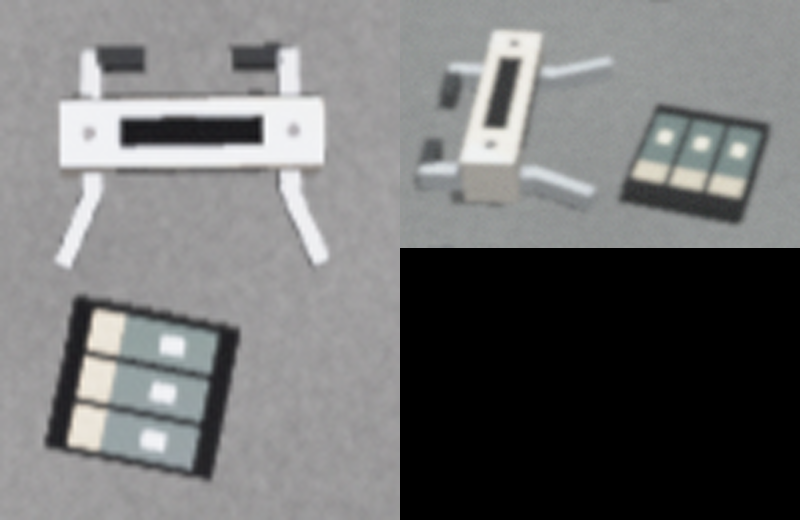

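Run:
```python
from h import *
from scipy.optimize import least_squares
a=np.load('pics/top1.png.npz')
f=lambda u,v:(230+(u+.5)/4-.5,140+(v+.5)/4-.5)
# bridge: beam top corners, guide mids
obs=[((60,100),(20,78,42)),((322,97),(20,-78,42)),((325,165),(-20,-78,42)),((62,168),(-20,78,42))]
def pr(p,P):
    c,s=np.cos(p[2]),np.sin(p[2]); return w2px(a,(p[0]+c*P[0]-s*P[1],p[1]+s*P[0]+c*P[1],P[2]))
r=least_squares(lambda p:np.concatenate([np.subtract(pr(p,P),f(*o)) for o,P in obs]),[670,-9,0]);print('bridge',r.x,r.fun.round(2))
b=r.x
for o in[(65,265),(320,262),(90,75),(289,72),(121,57),(257,57)]:
    w=px2w(a,*f(*o),16)[:2]-b[:2];c,s=np.cos(b[2]),np.sin(b[2]);print(o,(c*w[0]+s*w[1]).round(1),(-s*w[0]+c*w[1]).round(1))
obs=[((78,297),(45,50,14)),((239,328),(45,-50,14)),((210,479),(-45,-50,14)),((46,446),(-45,50,14))]
r=least_squares(lambda p:np.concatenate([np.subtract(pr(p,P),f(*o)) for o,P in obs]),[527,19,-.2]);t=r.x;print('tray',t,r.fun.round(2))
w=t[:2]-b[:2];print('tray in bridge',c*w[0]+s*w[1],-s*w[0]+c*w[1],t[2]-b[2])
for n,uv,z in(('oil',(173,227),40),('reag',(366,220),40),('box',(199,157),30)):print(n,px2w(a,*uv,z).round())
```

```text
bridge [ 6.75159228e+02 -9.62819893e+00  2.17847434e-02] [-0.35  0.11  0.72  0.01  0.37 -0.13 -0.73 -0.  ]
(65, 265) -74.2 76.6
(320, 262) -74.5 -75.2
(90, 75) 40.6 60.8
(289, 72) 40.9 -59.1
(121, 57) 51.4 42.0
(257, 57) 50.4 -40.0
tray [ 5.27291177e+02  1.81229043e+01 -1.88830499e-01] [-0.56 -0.17  0.44  0.27  0.37 -0.03 -0.26 -0.09]
tray in bridge -147.22846242346324 30.965531232582332 -0.21061524292020228
oil [547. 231.  40.]
reag [ 566. -215.   40.]
box [714. 177.  30.]
```

The bridge is at about (675,-9) with yaw 0.02, and the tray at (527,18) with yaw -0.19. I'll first push the tray's +y side with both fingertips, so that it squares and centres, and then push from behind.

```bash
python3 -m handwheel '[{"hand":0.05,"x":0.095,"y":-0.123,"z":0,"spin":-3.75},{"hand":0.05,"x":0.189,"y":-0.246,"z":0,"spin":-7.5},{"hand":0.05,"x":0.284,"y":-0.369,"z":0,"spin":-11.2},{"hand":0.05,"x":0.378,"y":-0.492,"z":0,"spin":-15},{"hand":0.05,"x":0.378,"y":-0.492,"z":0,"spin":-15},{"hand":0.05,"x":0.378,"y":-0.492,"z":0,"spin":-15},{"hand":0.05,"x":0.378,"y":-0.492,"z":0,"spin":-15},{"hand":0.05,"x":0.378,"y":-0.492,"z":0,"spin":-15},{"hand":0.05,"x":0.378,"y":-0.492,"z":0,"spin":-15},{"hand":0.05,"x":0.378,"y":-0.492,"z":0,"spin":-15},{"hand":0.05,"x":0.378,"y":-0.492,"z":0,"spin":-15},{"hand":0.05,"x":0.378,"y":-0.492,"z":0,"spin":-15},{"hand":0.05,"x":0.378,"y":-0.492,"z":0,"spin":-15},{"hand":0.05,"x":0.378,"y":-0.492,"z":0,"spin":-15},{"hand":0.05,"x":0.378,"y":-0.492,"z":0,"spin":-15},{"hand":0.05,"x":0.378,"y":-0.492,"z":0,"spin":-15},{"hand":0.05,"x":0.378,"y":-0.492,"z":0,"spin":-15},{"hand":0.05,"x":0.378,"y":-0.492,"z":0,"spin":-15},{"hand":0.05,"x":0.378,"y":-0.492,"z":0,"spin":-15},{"hand":0.05,"x":0.378,"y":-0.492,"z":0,"spin":-15}]'
```

```text
t: 1.77
eef_pos: [526.4, 116.0, 228.8]
tcp_rot: [-3.142, 0.0, 0.023]
ft_force: [0.2, 0.4, -0.1]
opening: 0.524
```

```bash
python3 -m handwheel '[{"hand":0.05,"x":0,"y":0,"z":-0.04,"spin":0},{"hand":0.05,"x":0,"y":0,"z":-0.08,"spin":0},{"hand":0.05,"x":0,"y":0,"z":-0.12,"spin":0},{"hand":0.05,"x":0,"y":0,"z":-0.15,"spin":0},{"hand":0.05,"x":0,"y":0,"z":-0.17,"spin":0},{"hand":0.05,"x":0,"y":0,"z":-0.185,"spin":0},{"hand":0.05,"x":0,"y":0,"z":-0.195,"spin":0},{"hand":0.05,"x":0,"y":0,"z":-0.205,"spin":0},{"hand":0.05,"x":0,"y":0,"z":-0.21,"spin":0},{"hand":0.05,"x":0,"y":0,"z":-0.21,"spin":0},{"hand":0.05,"x":0,"y":0,"z":-0.21,"spin":0}]'
python3 -c "
from h import *
snap('top','top2.png')
c=np.load('pics/top2.png.npz')['img'][140:270,210:340]
cv2.imwrite('pics/crop2.png',cv2.resize(c,None,fx=4,fy=4)[:,:,::-1])"
```

```text
t: 2.68
eef_pos: [527.2, 115.2, 19.1]
tcp_rot: [-3.142, -0.001, 0.021]
ft_force: [-0.1, -0.3, -0.6]
opening: 0.524
```

View pics/crop2.png

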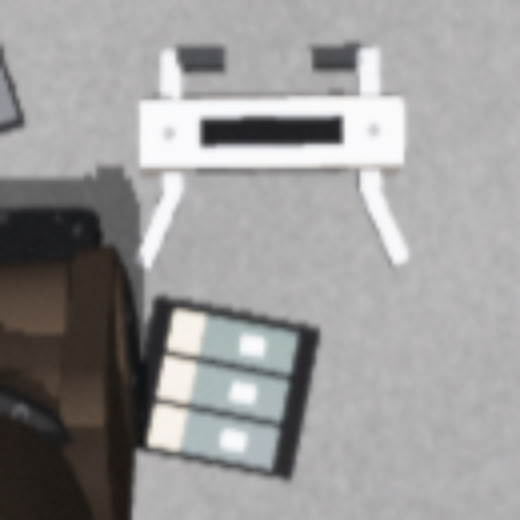

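The hand stands beside the tray's +y side (crop x≈135), and the tray hasn't moved. I'll push in -y.

```bash
python3 -m handwheel '[{"hand":0.05,"x":0,"y":-0.01,"z":0,"spin":0},{"hand":0.05,"x":0,"y":-0.018,"z":0,"spin":0},{"hand":0.05,"x":0,"y":-0.024,"z":0,"spin":0},{"hand":0.05,"x":0,"y":-0.028,"z":0,"spin":0},{"hand":0.05,"x":0,"y":-0.032,"z":0,"spin":0},{"hand":0.05,"x":0,"y":-0.035,"z":0,"spin":0},{"hand":0.05,"x":0,"y":-0.038,"z":0,"spin":0},{"hand":0.05,"x":0,"y":-0.041,"z":0,"spin":0},{"hand":0.05,"x":0,"y":-0.044,"z":0,"spin":0},{"hand":0.05,"x":0,"y":-0.047,"z":0,"spin":0},{"hand":0.05,"x":0,"y":-0.05,"z":0,"spin":0},{"hand":0.05,"x":0,"y":-0.053,"z":0,"spin":0},{"hand":0.05,"x":0,"y":-0.056,"z":0,"spin":0},{"hand":0.05,"x":0,"y":-0.059,"z":0,"spin":0},{"hand":0.05,"x":0,"y":-0.062,"z":0,"spin":0},{"hand":0.05,"x":0,"y":-0.064,"z":0,"spin":0},{"hand":0.05,"x":0,"y":-0.066,"z":0,"spin":0},{"hand":0.05,"x":0,"y":-0.066,"z":0,"spin":0}]'
python3 -m handwheel '[{"hand":0.05,"x":0,"y":0.01,"z":0,"spin":0},{"hand":0.05,"x":0,"y":0.04,"z":0,"spin":0},{"hand":0.05,"x":0,"y":0.08,"z":0,"spin":0},{"hand":0.05,"x":0,"y":0.08,"z":0,"spin":0}]'
python3 -c "
from h import *
snap('top','top3.png')
c=np.load('pics/top3.png.npz')['img'][140:270,230:330]
cv2.imwrite('pics/crop3.png',cv2.resize(c,None,fx=4,fy=4,interpolation=cv2.INTER_CUBIC)[:,:,::-1])"
```

```text
t: 4.23
eef_pos: [527.2, 48.5, 18.6]
tcp_rot: [3.141, -0.0, 0.021]
ft_force: [0.3, 0.2, -0.4]
opening: 0.524
t: 4.57
eef_pos: [526.9, 134.1, 18.7]
tcp_rot: [-3.141, -0.001, 0.024]
ft_force: [-0.1, -0.2, 0.3]
opening: 0.522
```

View pics/crop3.png

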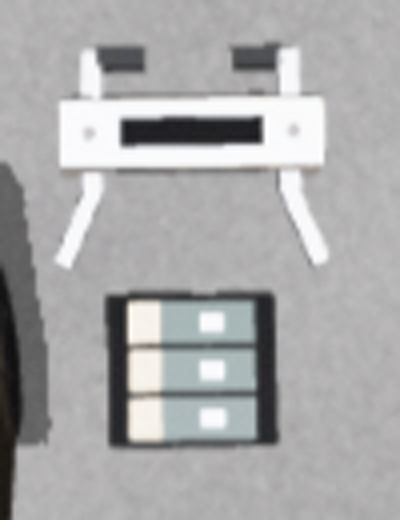

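The tray is now square and in line with the mouth: its centre column is about 192, the same as the mouth's. Next the hand lifts, goes round behind the tray and turns 90°.

```bash
python3 -m handwheel '[{"hand":0.05,"x":0,"y":0,"z":0.04,"spin":0},{"hand":0.05,"x":0,"y":0,"z":0.08,"spin":0},{"hand":0.05,"x":0,"y":0,"z":0.11,"spin":0.5},{"hand":0.05,"x":-0.01,"y":-0.02,"z":0.11,"spin":1.9},{"hand":0.05,"x":-0.02,"y":-0.04,"z":0.11,"spin":3.3},{"hand":0.05,"x":-0.03,"y":-0.06,"z":0.11,"spin":4.7},{"hand":0.05,"x":-0.04,"y":-0.08,"z":0.11,"spin":6.1},{"hand":0.05,"x":-0.05,"y":-0.1,"z":0.11,"spin":7.5},{"hand":0.05,"x":-0.06,"y":-0.12,"z":0.11,"spin":8.9},{"hand":0.05,"x":-0.072,"y":-0.147,"z":0.11,"spin":10.3},{"hand":0.05,"x":-0.072,"y":-0.147,"z":0.11,"spin":11.7},{"hand":0.05,"x":-0.072,"y":-0.147,"z":0.11,"spin":13.1},{"hand":0.05,"x":-0.072,"y":-0.147,"z":0.11,"spin":14.5},{"hand":0.05,"x":-0.072,"y":-0.147,"z":0.11,"spin":15.9},{"hand":0.05,"x":-0.072,"y":-0.147,"z":0.11,"spin":17.2},{"hand":0.05,"x":-0.072,"y":-0.147,"z":0.11,"spin":18},{"hand":0.05,"x":-0.072,"y":-0.147,"z":0.11,"spin":18},{"hand":0.05,"x":-0.072,"y":-0.147,"z":0.11,"spin":18}]'
python3 -m handwheel '[{"hand":0.05,"x":0,"y":0,"z":-0.04,"spin":0},{"hand":0.05,"x":0,"y":0,"z":-0.07,"spin":0},{"hand":0.05,"x":0,"y":0,"z":-0.09,"spin":0},{"hand":0.05,"x":0,"y":0,"z":-0.1,"spin":0},{"hand":0.05,"x":0,"y":0,"z":-0.108,"spin":0},{"hand":0.05,"x":0,"y":0,"z":-0.11,"spin":0},{"hand":0.05,"x":0,"y":0,"z":-0.11,"spin":0},{"hand":0.05,"x":0,"y":0,"z":-0.11,"spin":0}]'
```

```text
t: 6.12
eef_pos: [455.0, -18.2, 128.7]
tcp_rot: [3.142, 0.0, 1.589]
ft_force: [0.6, 0.1, -0.5]
opening: 0.523
t: 6.78
eef_pos: [455.3, -18.1, 19.2]
tcp_rot: [3.141, 0.0, 1.591]
ft_force: [-0.4, 0.7, 1.1]
opening: 0.526
```

```bash
python3 -m handwheel '[{"hand":0.05,"x":0.008,"y":0.0045,"z":0,"spin":0},{"hand":0.05,"x":0.016,"y":0.0045,"z":0,"spin":0},{"hand":0.05,"x":0.022,"y":0.0045,"z":0,"spin":0},{"hand":0.05,"x":0.027,"y":0.0045,"z":0,"spin":0},{"hand":0.05,"x":0.031,"y":0.0045,"z":0,"spin":0},{"hand":0.05,"x":0.035,"y":0.005,"z":0,"spin":0},{"hand":0.05,"x":0.04,"y":0.005,"z":0,"spin":0},{"hand":0.05,"x":0.045,"y":0.005,"z":0,"spin":0},{"hand":0.05,"x":0.05,"y":0.005,"z":0,"spin":0},{"hand":0.05,"x":0.055,"y":0.0055,"z":0,"spin":0},{"hand":0.05,"x":0.06,"y":0.0055,"z":0,"spin":0},{"hand":0.05,"x":0.065,"y":0.0055,"z":0,"spin":0},{"hand":0.05,"x":0.07,"y":0.0055,"z":0,"spin":0},{"hand":0.05,"x":0.075,"y":0.006,"z":0,"spin":0},{"hand":0.05,"x":0.08,"y":0.006,"z":0,"spin":0},{"hand":0.05,"x":0.084,"y":0.006,"z":0,"spin":0},{"hand":0.05,"x":0.088,"y":0.006,"z":0,"spin":0},{"hand":0.05,"x":0.088,"y":0.006,"z":0,"spin":0}]'
python3 -c "
from h import *
snap('top','top4.png');snap('side','side4.png')
c=np.load('pics/top4.png.npz')['img'][140:270,230:330]
d=np.load('pics/side4.png.npz')['img'][150:280,190:330]
cv2.imwrite('pics/crop4.png',cv2.resize(np.hstack([c,d]),None,fx=3.3,fy=3.3,interpolation=cv2.INTER_CUBIC)[:,:,::-1])"
```

```text
t: 8.28
eef_pos: [544.2, -12.1, 18.7]
tcp_rot: [3.14, 0.0, 1.592]
ft_force: [0.0, 0.7, 0.3]
opening: 0.525
```

View pics/crop4.png

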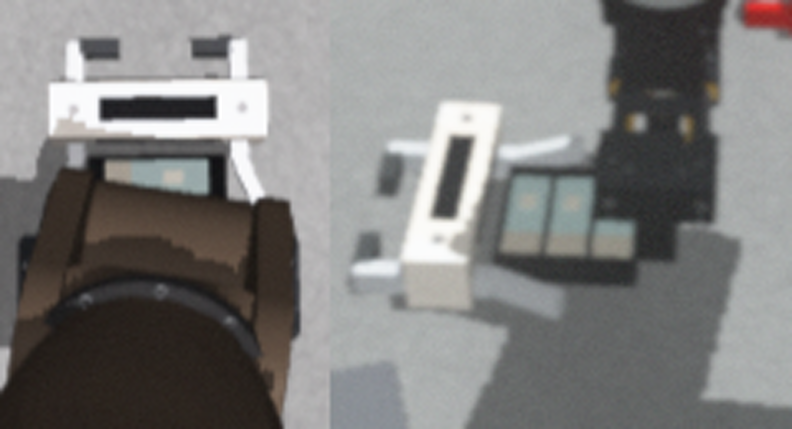

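The tray is centred between the guides, with its leading edge just at the beam. I'll keep pushing.

```bash
python3 -m handwheel '[{"hand":0.05,"x":0.004,"y":0,"z":0,"spin":0},{"hand":0.05,"x":0.008,"y":0,"z":0,"spin":0},{"hand":0.05,"x":0.012,"y":0,"z":0,"spin":0},{"hand":0.05,"x":0.016,"y":0,"z":0,"spin":0},{"hand":0.05,"x":0.02,"y":0.0005,"z":0,"spin":0},{"hand":0.05,"x":0.024,"y":0.0005,"z":0,"spin":0},{"hand":0.05,"x":0.028,"y":0.0005,"z":0,"spin":0},{"hand":0.05,"x":0.032,"y":0.0005,"z":0,"spin":0},{"hand":0.05,"x":0.036,"y":0.001,"z":0,"spin":0},{"hand":0.05,"x":0.04,"y":0.001,"z":0,"spin":0},{"hand":0.05,"x":0.044,"y":0.001,"z":0,"spin":0},{"hand":0.05,"x":0.048,"y":0.001,"z":0,"spin":0},{"hand":0.05,"x":0.052,"y":0.001,"z":0,"spin":0},{"hand":0.05,"x":0.056,"y":0.0015,"z":0,"spin":0},{"hand":0.05,"x":0.06,"y":0.0015,"z":0,"spin":0},{"hand":0.05,"x":0.063,"y":0.0015,"z":0,"spin":0},{"hand":0.05,"x":0.066,"y":0.0015,"z":0,"spin":0},{"hand":0.05,"x":0.069,"y":0.0015,"z":0,"spin":0},{"hand":0.05,"x":0.069,"y":0.0015,"z":0,"spin":0}]'
python3 -m handwheel '[{"hand":0.05,"x":0.001,"y":0,"z":0,"spin":0},{"hand":0.05,"x":0.002,"y":0,"z":0,"spin":0},{"hand":0.05,"x":0.003,"y":0,"z":0,"spin":0}]'
python3 -m handwheel '[{"hand":0.05,"x":0.001,"y":0,"z":0,"spin":0},{"hand":0.05,"x":0.002,"y":0,"z":0,"spin":0}]'
```

```text
t: 9.97
eef_pos: [612.7, -10.5, 18.7]
tcp_rot: [3.141, 0.0, 1.592]
ft_force: [-0.4, 0.7, -0.1]
opening: 0.525
t: 10.22
eef_pos: [614.8, -10.5, 18.7]
tcp_rot: [-3.141, -0.0, 1.592]
ft_force: [-2.8, -0.2, 1.1]
opening: 0.526
t: 10.38
eef_pos: [617.0, -10.5, 18.7]
tcp_rot: [-3.141, -0.0, 1.592]
ft_force: [-2.9, 0.4, 2.8]
opening: 0.526
```

```bash
for i in 1; do :; done; python3 -m handwheel '[{"hand":0.05,"x":0.001,"y":0,"z":0,"spin":0},{"hand":0.05,"x":0.001,"y":0,"z":0,"spin":0}]'
python3 -m handwheel '[{"hand":0.05,"x":0.001,"y":0,"z":0,"spin":0},{"hand":0.05,"x":0.001,"y":0,"z":0,"spin":0}]'
python3 -c "
from h import *
snap('top','top5.png');snap('side','side5.png')
c=np.load('pics/top5.png.npz')['img'][140:270,230:330]
d=np.load('pics/side5.png.npz')['img'][150:280,190:330]
cv2.imwrite('pics/crop5.png',cv2.resize(np.hstack([c,d]),None,fx=3.3,fy=3.3,interpolation=cv2.INTER_CUBIC)[:,:,::-1])"
```

```text
t: 10.55
eef_pos: [618.2, -10.5, 18.7]
tcp_rot: [3.141, -0.0, 1.592]
ft_force: [-2.4, -0.1, 2.8]
opening: 0.529
t: 10.72
eef_pos: [618.4, -10.5, 18.7]
tcp_rot: [-3.14, -0.0, 1.592]
ft_force: [-5.6, -0.5, 3.8]
opening: 0.525
```

View pics/crop5.png

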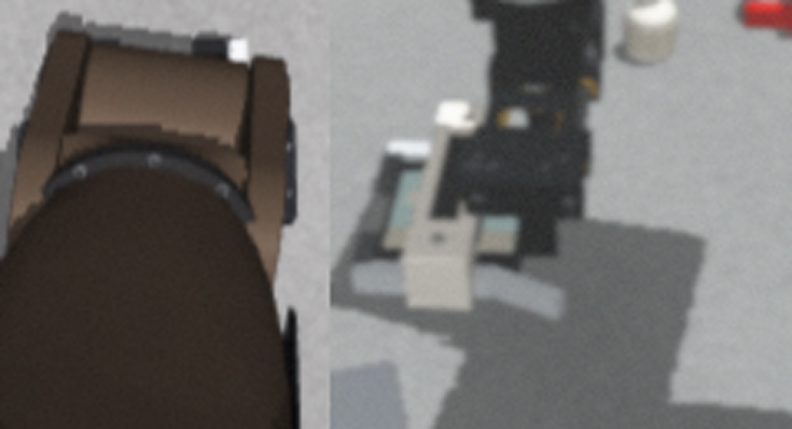

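The tray is under the bridge and nearly at the stops, and the push force is rising. A little more force should show whether it has seated.

```bash
python3 -m handwheel '[{"hand":0.05,"x":0.001,"y":0,"z":0,"spin":0},{"hand":0.05,"x":0.001,"y":0,"z":0,"spin":0}]'
python3 -m handwheel '[{"hand":0.05,"x":0.001,"y":0,"z":0,"spin":0},{"hand":0.05,"x":0.001,"y":0,"z":0,"spin":0},{"hand":0.05,"x":0.001,"y":0,"z":0,"spin":0}]'
```

```text
t: 10.98
eef_pos: [618.5, -10.5, 18.6]
tcp_rot: [-3.138, -0.0, 1.592]
ft_force: [-10.4, -1.1, 8.6]
opening: 0.524
t: 11.23
eef_pos: [618.6, -10.4, 18.6]
tcp_rot: [-3.136, -0.001, 1.592]
ft_force: [-15.3, -1.4, 11.0]
opening: 0.526
```

Firm stop at 618.5 (15 N and no travel). The hand now draws back.

```bash
python3 -m handwheel '[{"hand":0.05,"x":-0.004,"y":0,"z":0,"spin":0},{"hand":0.05,"x":-0.01,"y":0,"z":0,"spin":0},{"hand":0.05,"x":-0.03,"y":-0.001,"z":0,"spin":0},{"hand":0.05,"x":-0.06,"y":-0.002,"z":0,"spin":0},{"hand":0.05,"x":-0.095,"y":-0.003,"z":0,"spin":0},{"hand":0.05,"x":-0.13,"y":-0.003,"z":0,"spin":0},{"hand":0.05,"x":-0.165,"y":-0.003,"z":0,"spin":0},{"hand":0.05,"x":-0.165,"y":-0.003,"z":0.03,"spin":0},{"hand":0.05,"x":-0.165,"y":-0.003,"z":0.03,"spin":0}]'
python3 -c "
from h import *
snap('top','top6.png');snap('side','side6.png')
c=np.load('pics/top6.png.npz')['img'][140:240,230:330]
d=np.load('pics/side6.png.npz')['img'][165:265,190:290]
cv2.imwrite('pics/crop6.png',cv2.resize(np.hstack([c,d]),None,fx=4,fy=4,interpolation=cv2.INTER_CUBIC)[:,:,::-1])"
```

```text
t: 11.98
eef_pos: [455.7, -13.6, 51.4]
tcp_rot: [3.139, 0.0, 1.591]
ft_force: [2.3, -0.8, 1.0]
opening: 0.523
```

View pics/crop6.png

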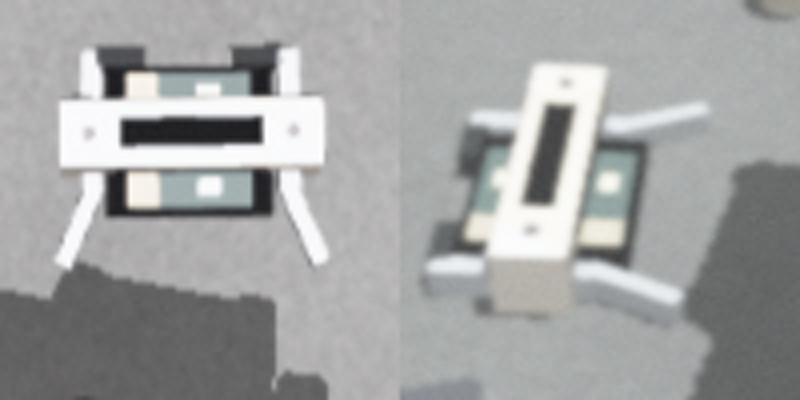

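The tray sits against both stops. As a squareness check, I'll give it one light central push with closed fingers, so that it can square itself.

```bash
python3 -m handwheel '[{"hand":0,"x":0,"y":0,"z":0,"spin":0},{"hand":0,"x":0,"y":0,"z":-0.015,"spin":0},{"hand":0,"x":0,"y":0,"z":-0.03,"spin":0},{"hand":0,"x":0,"y":0,"z":-0.03,"spin":0},{"hand":0,"x":0.03,"y":0.001,"z":-0.03,"spin":0},{"hand":0,"x":0.06,"y":0.001,"z":-0.03,"spin":0},{"hand":0,"x":0.09,"y":0.002,"z":-0.03,"spin":0},{"hand":0,"x":0.12,"y":0.003,"z":-0.03,"spin":0},{"hand":0,"x":0.14,"y":0.003,"z":-0.03,"spin":0},{"hand":0,"x":0.15,"y":0.003,"z":-0.03,"spin":0},{"hand":0,"x":0.155,"y":0.003,"z":-0.03,"spin":0},{"hand":0,"x":0.157,"y":0.003,"z":-0.03,"spin":0},{"hand":0,"x":0.159,"y":0.003,"z":-0.03,"spin":0},{"hand":0,"x":0.161,"y":0.003,"z":-0.03,"spin":0},{"hand":0,"x":0.162,"y":0.003,"z":-0.03,"spin":0},{"hand":0,"x":0.162,"y":0.003,"z":-0.03,"spin":0}]'
python3 -m handwheel '[{"hand":0,"x":0.001,"y":0,"z":0,"spin":0},{"hand":0,"x":0.002,"y":0,"z":0,"spin":0}]'
```

```text
t: 13.42
eef_pos: [617.9, -10.5, 18.8]
tcp_rot: [-3.142, -0.0, 1.592]
ft_force: [-0.5, -0.3, -0.4]
opening: 0.002
t: 13.58
eef_pos: [618.5, -10.5, 18.7]
tcp_rot: [-3.138, -0.0, 1.592]
ft_force: [-10.3, -1.8, 8.3]
opening: 0.005
```

It met the same stop at 618.5 with 10 N, so the tray was already seated. Retreating clear.

```bash
python3 -m handwheel '[{"hand":0,"x":-0.004,"y":0,"z":0,"spin":0},{"hand":0,"x":-0.01,"y":0,"z":0,"spin":0},{"hand":0,"x":-0.03,"y":-0.001,"z":0,"spin":0},{"hand":0,"x":-0.06,"y":-0.002,"z":0,"spin":0},{"hand":0,"x":-0.095,"y":-0.003,"z":0,"spin":0},{"hand":0,"x":-0.13,"y":-0.003,"z":0,"spin":0},{"hand":0,"x":-0.165,"y":-0.003,"z":0,"spin":0},{"hand":0,"x":-0.165,"y":-0.003,"z":0.04,"spin":0},{"hand":0,"x":-0.165,"y":-0.003,"z":0.08,"spin":0},{"hand":0,"x":-0.165,"y":-0.003,"z":0.08,"spin":0},{"hand":0,"x":-0.165,"y":-0.003,"z":0.08,"spin":0}]'
python3 -c "
from h import *
snap('top','top7.png')
c=np.load('pics/top7.png.npz')['img'][130:250,150:390]
cv2.imwrite('pics/crop7.png',cv2.resize(c,None,fx=3.3,fy=3.3,interpolation=cv2.INTER_CUBIC)[:,:,::-1])"
```

```text
t: 14.5
eef_pos: [455.7, -13.6, 100.6]
tcp_rot: [3.137, 0.001, 1.592]
ft_force: [-0.6, -1.4, 0.5]
opening: 0.008
```

View pics/crop7.png

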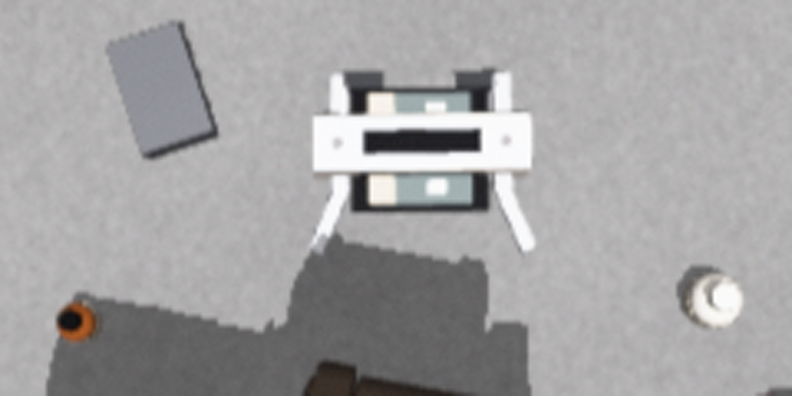

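The tray is home and square at about (420,150) in the crop. The amber bottle (75,322), white bottle (715,298) and slide box (160,90) stand where they were, and the hand is clear.

```bash
python3 -c "
from cell import job_done
print(job_done())"
```

```text
the job is handed in; nothing more can be done
None
```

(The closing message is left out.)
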